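# Fill the seasoning caddy

## Task

Gather the seasonings into the wooden caddy: stand the pepper mill upright in its one big well and the three slim spice jars upright in the three small wells, one to a well, each down on the floor of its well. The squat jam jar and honey jar have similar lids but do not belong; leave them, and the caddy itself, where they stand.

Things in the scene. Friction and masses are not known exactly. Their poses are not given: they have to be found in the camera images.
- caddy: Loose block of light wood, 172 x 172 x 53 mm tall, 1.2 kg, with four square wells in its top, 45 mm deep (floors 8 mm above its underside), sides along its x and y. Origin at the centre of its underside, z up, any yaw. Well centres (x, y) in its frame, mm: the big one, 84 x 84, at (-36, -36); the small ones, 64 x 64, at (46, -36), (-36, 46), (46, 46).
- spice_a: Spice jar with a green cap. Upright, round, slim, 105 mm tall, 45 mm across the body and the straight-sided screw cap (the top 20 mm); clear body with a label. Origin at the centre of its underside, z up. About 0.11 kg. The three spice jars are interchangeable.
- spice_b: Spice jar with a dark brown cap. Upright, round, slim, 105 mm tall, 43 mm across the body and the straight-sided screw cap (the top 20 mm); clear body with a label. Origin at the centre of its underside, z up. About 0.11 kg. The three spice jars are interchangeable.
- spice_c: Another spice jar with a green cap. Upright, round, slim, 105 mm tall, 45 mm across the body and the straight-sided screw cap (the top 20 mm); clear body with a label. Origin at the centre of its underside, z up. About 0.11 kg. The three spice jars are interchangeable.
- mill: Upright turned dark wood pepper mill, 160 mm tall: foot 58 mm across, narrower at 115 mm; round head 50 mm across from 116 to 149 mm (it does not turn), 12 mm metal knob on top. Origin at the centre of its underside, z up. 0.18 kg. Being 55 mm taller than the spice jars, once in the caddy it is in the way of a gripper reaching for the wells beside it.
- jam: Squat jam jar with a green lid, 62 mm across and 86 mm tall, red contents. Origin at the centre of its underside. Does not belong in the caddy; leave it standing.
- honey: Squat honey jar with a green lid, 64 x 68 mm and 84 mm tall, golden contents. Origin at the centre of its underside. Does not belong in the caddy; leave it standing.

How it is judged (in metres and radians):
At the end, for the whole second after the job is handed in: The mill stands in the big well and each spice jar in its own small well (within 18 and 15 mm of the well centre along each caddy axis), undersides less than 15 mm above the caddy's underside, tilted under 0.12 rad, at rest (under 0.02 m/s), the caddy level within 0.05 rad (((x of spice_a in the frame of caddy between 0.031 and 0.061 m and y of spice_a in the frame of caddy between -0.051 and -0.021 m) or (x of spice_a in the frame of caddy between -0.051 and -0.021 m and y of spice_a in the frame of caddy between 0.031 and 0.061 m) or (x of spice_a in the frame of caddy between 0.031 and 0.061 m and y of spice_a in the frame of caddy between 0.031 and 0.061 m)) and z of each of spice_a, spice_b, spice_c, mill in the frame of caddy below 0.015 m and angle between each of spice_a, spice_b, spice_c, mill's own z axis and vertical below 0.12 rad and linear speed of each of spice_a, spice_b, spice_c, mill below 0.02 m/s and ((x of spice_b in the frame of caddy between 0.031 and 0.061 m and y of spice_b in the frame of caddy between -0.051 and -0.021 m) or (x of spice_b in the frame of caddy between -0.051 and -0.021 m and y of spice_b in the frame of caddy between 0.031 and 0.061 m) or (x of spice_b in the frame of caddy between 0.031 and 0.061 m and y of spice_b in the frame of caddy between 0.031 and 0.061 m)) and ((x of spice_c in the frame of caddy between 0.031 and 0.061 m and y of spice_c in the frame of caddy between -0.051 and -0.021 m) or (x of spice_c in the frame of caddy between -0.051 and -0.021 m and y of spice_c in the frame of caddy between 0.031 and 0.061 m) or (x of spice_c in the frame of caddy between 0.031 and 0.061 m and y of spice_c in the frame of caddy between 0.031 and 0.061 m)) and x of mill in the frame of caddy between -0.054 and -0.018 m and y of mill in the frame of caddy between -0.054 and -0.018 m and angle between caddy's own z axis and vertical below 0.05 rad); the robot touches nothing.
It fails at once if the jam jar or the honey jar is moved more than 30 mm (distance of any of jam, honey from where it was at the start of the episode above 0.03 m).
It fails at once if the caddy is moved more than 50 mm (distance of caddy from where it was at the start of the episode above 0.05 m).
It also fails if it takes over 112 s, if anything falls off the work surface, if the arm or the gripper's body presses on something with over 40 N, if the wrist force passes 120 N, or if a joint passes its speed limit or range.

## Robot

A 7-joint arm with a two-finger parallel gripper is mounted at the origin on a cart in front of the work surface, level with it; the furniture and walls round the work are solid. World frame = base frame: x ahead of the robot, y to its left, z up, the work surface at z = 0. Lengths are in mm, angles in rad, forces in N, time in s.
With the tool pointing down it reaches from about 400 to 850 mm from the base axis. Payload 4.5 kg.
Tool frame: the origin (TCP) lies at the very end of the fingers, on their centre line; the grasp point (between the pads) lies 19 mm behind it; z points along the fingers, y is the line along which they close (so a half turn about z gives the same grasp; the last joint's range is limited). The gripper opens to 85 mm and grips with 20 to 120 N. Pads are 22 mm wide; open, the fingers measure 114 mm over their backs; the gripper's body (76 mm by 85 mm) begins 54 mm behind the grasp point. The pads swing forward as they close: fully open they stand 13 mm farther back than shut.
Start: joints at [-1.151, 0.689, -0.195, 1.565, 0.157, 0.902, -0.215], TCP at [235.171, 579.093, 231.317] pointing down, gripper open.
Joint ranges: [-3.01, 3.01], [-0.46, 2.08], [-1.47, 1.51], [0.13, 2.56], [-1, 4.14], [0.04, 2.09], [-2.66, 2.66]. Speed limits (rad/s): [2.57, 2.57, 3.14, 3.14, 3.14, 3.14, 3.14].

## Interface

Orientations are given as a unit quaternion [x, y, z, w].
In Python, from station import bot gives the robot as it stands.
- The arm moves only by the tool inch_along, called after "Call:" in YAML: its name, and indented under it one key for each argument. Schema: {"type":"object","properties":{"ticks":{"type":"array","items":{"type":"number"},"minItems":5,"maxItems":40},"force":{"type":"number"},"only":{"type":"string"},"quiet":{"type":"boolean"},"lines":{"type":"string"}},"required":["ticks"],"additionalProperties":false}. ticks is one flat list of numbers that holds 1 to 8 rows one after another, with no inner brackets; each row has 5 numbers: the finger opening in mm, then dx, dy, dz in a scale on which 1.0 is 1000 mm, then a turn about the tool's z in fractions of the full range, 1 being 4 rad; each row is the pose to reach, as a shift and turn from the pose commanded when the call began, along the tool's axes at that moment; what a row does not reach only later rows make up. A row lasts 1/8 s, in which the tool goes at most 62.5 mm and 0.188 rad, less where a joint would pass 70% of its speed; a pose out of reach is approached as far as the arm can. The fingers move at their own pace and stop on an object; force is the grip in N (left out, the last holds). Time passes only in rows, so rows that do not move let the fingers close. The tool returns the time, the measured TCP pose, the force, the opening and the grip force at its end. only (a regular expression) keeps the lines of the reply that match it, lines (a string "A,B") keeps lines A to B, and quiet returns only ok. Shift and turn numbers lie between -1 and 1, and a call with a number outside is refused. Input that does not fit is refused with a message, and nothing moves.
- bot.sense(): the state, without advancing time (a new reading comes with each control period).
- bot.capture(name): name is "side" or "top"; returns a dict with "pixels" (400x640x3 uint8, blue, green, red), "vfov" (degrees; the focal length in pixels is half the picture's height over the tangent of half this angle, whatever the lens; pixels are square), "cx", "cy" (the principal point, pixels), "dist_coeffs" ([k1, k2, p1, p2, k3] as OpenCV has them; the pictures are not rectified), "R" (3x3) and "t" (3): a world point X has camera coordinates R X + t. Camera axes: x right, y down, z forward; pixel columns grow to the right and rows downward; lengths in mm; the calibration is good to about 2 mm. A picture is of the moment at which its call begins. There is no depth.
- bot.close_job(): hands the job in; it is judged then, once.
The state is a dict: "time_s": time; "joint_pos": joint angles; "dq": joint speeds; "joint_efforts": joint torques, N m; "ee_pos": TCP position; "tool_rot": TCP orientation; "ft_force": force on the tool from outside, world axes, zero at the start; "moment": the same for the moment, N m; "finger_gap": finger opening in mm; "grasp_force": force on a finger pad.
Only numpy, scipy, OpenCV 4.12 (cv2) and the standard library are available. Lean on these libraries where they do the work, as an engineer would, in place of code of your own. Each camera call takes 0.05 s, during which the arm holds its last target. There are 200 camera calls.

## Working session

There is one attempt and no reset: what is moved stays moved. The work goes in short steps, Python scripts to look and compute and a tool call to move; the robot and the scene stay as the last step left them, time stands still between calls to the robot, and variables do not carry over. Pictures are saved under pics/ and viewed, at most 14 in all, crops included, and the job is handed in when it is done.

```bash
mkdir -p pics; ls
```

Run:
```python
from station import bot
import cv2, numpy as np
for n in("side","top"):
    c=bot.capture(n); cv2.imwrite(f"pics/{n}0.png",c["pixels"])
    print(n,c["vfov"],c["cx"],c["cy"],c["dist_coeffs"],np.round(c["R"],3).tolist(),np.round(c["t"],1), "C",-np.array(c["R"]).T@np.array(c["t"]))
print(bot.sense())
```

```text
pics
side 49.20094298804104 317.9521616798364 199.9342083270692 [-0.06927873  0.          0.          0.          0.        ] [[-0.96, -0.281, 0.004], [-0.135, 0.446, -0.885], [0.247, -0.85, -0.466]] [ 502.5  106.9 1280. ] C [ 180.25135042 1181.23431832  688.88526701]
top 47.109744757643526 322.26777212866364 202.6735015607498 [-0.09789703  0.          0.          0.          0.        ] [[0.082, -0.997, 0.004], [-0.927, -0.078, -0.368], [0.367, 0.026, -0.93]] [ -29.6  496.2 1237.5] C [   8.13371768  -23.26412618 1333.34395751]
{'time_s': 0.1, 'joint_pos': array([-1.15117757,  0.68991031, -0.19452024,  1.56625086,  0.1573078 ,
        0.90249982, -0.21513423]), 'dq': array([ 0.00010632, -0.0018634 , -0.00029044, -0.00097881,  0.00109966,
        0.00121315,  0.00037584]), 'joint_efforts': array([-3.13437253e-03, -5.40598619e+01, -1.27119854e+00, -1.58986616e+01,
        9.43406252e-03,  4.47354963e-03, -1.64720024e-06]), 'ee_pos': array([235.02062059, 578.49344627, 230.55500108]), 'tool_rot': array([ 1.91691306e-01,  9.81454910e-01, -8.32564101e-04, -9.74666551e-05]), 'ft_force': array([ 0.04638669, -0.03896641, -0.00494734]), 'moment': array([ 0.01772081,  0.04656534, -0.00453686]), 'grasp_force': 0.0, 'finger_gap': 85.55019200801166}
```

View pics/side0.png

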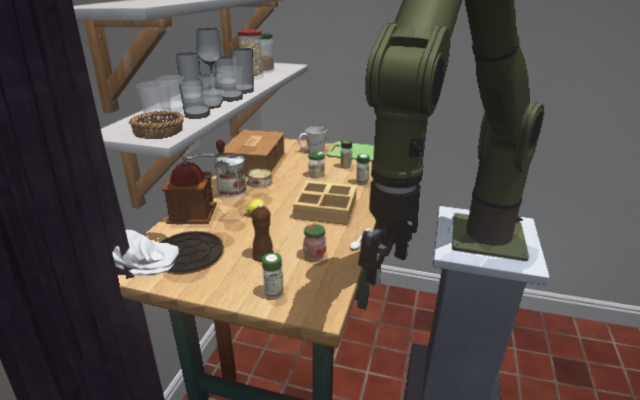

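View pics/top0.png

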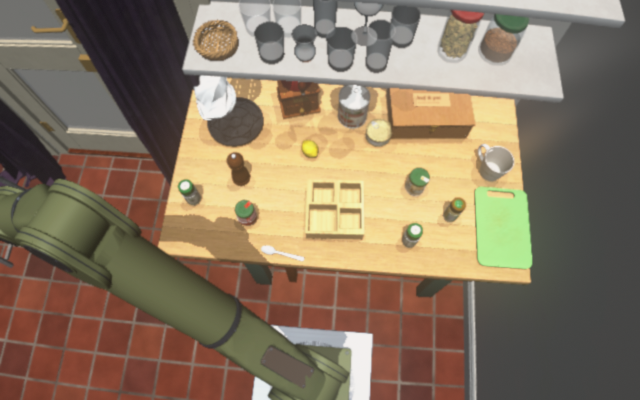

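Top view: mill at (238,165), green-cap jars at (187,190) and (413,235), brown jar at (455,208), jam at (245,210), honey at (418,180), caddy at (336,209). The side view shows the same things. I'll crop both closer to get exact pixels.

Run:
```python
import cv2, numpy as np
t=cv2.imread("pics/top0.png"); s=cv2.imread("pics/side0.png")
cv2.imwrite("pics/topc.png",cv2.resize(np.vstack([t[145:245,165:325],t[165:265,310:470]]),None,fx=3,fy=3,interpolation=cv2.INTER_CUBIC))
cv2.imwrite("pics/sidec.png",cv2.resize(s[130:310,240:400],None,fx=3.3,fy=3.3,interpolation=cv2.INTER_CUBIC))
```

```text
(no output)
```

View pics/topc.png

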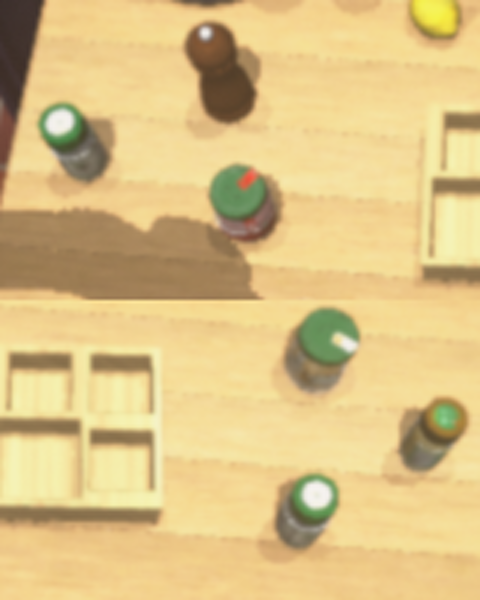

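View pics/sidec.png

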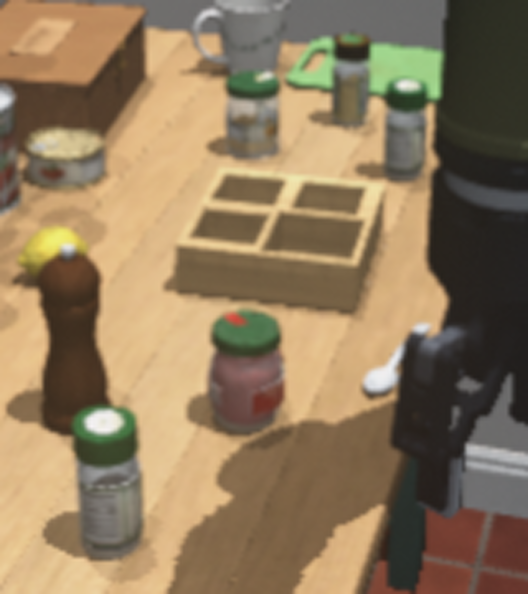

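The crops show the knob, the cap-disc centres and the caddy rim corners in both views. The big well is lower-left in the top view, on the -x/+y side. Next I'll triangulate.

Create h.py:
```python
import cv2, numpy as np
def calib(c):
    f=200/np.tan(np.radians(c["vfov"])/2)
    return np.array([[f,0,c["cx"]],[0,f,c["cy"]],[0,0,1.]]),np.array(c["dist_coeffs"]),np.array(c["R"]),np.array(c["t"])
def ray(c,p):
    K,d,R,t=calib(c); u=cv2.undistortPoints(np.array([[p]],float),K,d)[0,0]
    return -R.T@t, R.T@np.array([*u,1.])
def plane(c,p,z):
    o,d=ray(c,p); return o+d*(z-o[2])/d[2]
def tri(c1,p1,c2,p2):
    o1,d1=ray(c1,p1); o2,d2=ray(c2,p2)
    s=np.linalg.lstsq(np.c_[d1,-d2],o2-o1,rcond=None)[0]
    a,b=o1+d1*s[0],o2+d2*s[1]; return (a+b)/2,np.linalg.norm(a-b)
def proj(c,X):
    K,d,R,t=calib(c); return cv2.projectPoints(np.array([X],float),cv2.Rodrigues(R)[0],t,K,d)[0][0,0]
def blob(img,p,fn,r=5):
    """centroid of the masked pixels within r px of p"""
    hsv=cv2.cvtColor(img,cv2.COLOR_BGR2HSV).astype(int)
    yy,xx=np.mgrid[:img.shape[0],:img.shape[1]]
    m=fn(hsv)&((xx-p[0])**2+(yy-p[1])**2<=r*r)
    return np.array([xx[m].mean(),yy[m].mean()]),int(m.sum())
white=lambda h:(h[...,1]<90)&(h[...,2]>150)
```

Create m0.py:
```python
from station import bot
from h import *
T=bot.capture("top"); S=bot.capture("side")
it,is_=T["pixels"],S["pixels"]
tp=lambda x,y:(165+x/3,145+y/3); tq=lambda x,y:(310+x/3,165+(y-300)/3); sp=lambda x,y:(240+x/3.3,130+y/3.3)
P={"spiceL":(tp(60,121),sp(103,422)),"spiceR":(tq(316,495),sp(408,84)),"brown":(tq(446,414),sp(353,41)),"knob":(tp(205,33),sp(68,249)),
"UL":(tp(428,108),sp(385,180)),"UR":(tq(160,350),sp(222,170)),"LR":(tq(160,507),sp(180,250)),"LL":(tp(422,265),sp(357,268)),"jamlid":(tp(240,192),sp(246,325)),"honeylid":(tq(328,335),sp(252,83))}
# picks of side: rim corners matched by world position
P["UL"]=(P["UL"][0],sp(180,250)); P["LR"]=(P["LR"][0],sp(385,180)); P["LL"]=(P["LL"][0],sp(357,270))
for k,(a,b) in P.items():
    if k in("spiceL","knob","spiceR"):
        r=3 if k=="knob" else 5
        try: a,n=blob(it,a,white,r); print(k,"top",a.round(1),n)
        except Exception as e: print(e)
        if k!="spiceR": b,n=blob(is_,b,white,r); print(k,"side",b.round(1),n)
    X,g=tri(T,a,S,b); print(k,X.round(1),"gap",g.round(1))
    z=dict(spiceL=105,spiceR=105,brown=105,knob=160,jamlid=86,honeylid=84).get(k,53)
    print("    planes",plane(T,a,z)[:2].round(1),plane(S,b,z)[:2].round(1))
```

```bash
python3 m0.py
```

```text
spiceL top [184.9 185.3] 74
spiceL side [271.3 257.6] 68
spiceL [513.6 419.  104.5] gap 1.2
    planes [514. 419.] [512.6 419.9]
spiceR top [415.4 230. ] 76
spiceR [ 430.8 -257.8  105.2] gap 2.3
    planes [ 432.1 -257.9] [ 429.7 -257.4]
brown [ 523.1 -385.2  100.5] gap 7.0
    planes [ 525.1 -384.1] [ 516.5 -370. ]
knob top [233.  155.5] 16
knob side [260.3 204.8] 11
knob [596.8 278.7 156.5] gap 0.4
    planes [595.2 277.8] [593.8 284.7]
UL [582.3  63.5  44.9] gap 3.8
    planes [580.7  63.1] [575.   78.8]
UR [ 594.1 -107.2   48.1] gap 1.7
    planes [ 592.9 -106.8] [590.  -96.7]
LR [ 423.5 -114.8   56.7] gap 1.0
    planes [ 425.2 -115.1] [ 424.3 -122.1]
LL [414.4  53.7  44.9] gap 2.6
    planes [413.2  53.3] [410.1  68.5]
jamlid [463.7 235.3  83.1] gap 1.5
    planes [461.8 234.6] [463.1 239.4]
honeylid [ 611.1 -273.7   78.9] gap 1.7
    planes [ 609.6 -272.7] [ 606.5 -260.8]
```

Heights agree with the text: caps at 105, knob at 157, rim at about 50. Next, refined caddy edges from LSD line segments, the brown cap, and the first approach delta.

Create go.py:
```python
import sys, numpy as np
from station import bot
from scipy.spatial.transform import Rotation as Rn
def go(x,y,z,yaw=None):
    """delta in tool axes to world TCP x,y,z; yaw = wanted world angle (deg, mod 180) of tool y"""
    s=bot.sense(); R=Rn.from_quat(s["tool_rot"]).as_matrix()
    d=R.T@(np.array([x,y,z])-s["ee_pos"]); a=np.degrees(np.arctan2(R[1,1],R[0,1]))
    t=0 if yaw is None else -np.radians((yaw-a+90)%180-90)
    print("t",round(s["time_s"],2),"at",s["ee_pos"].round(1),"ydir",a.round(1),"gap",round(s["finger_gap"],1),"F",s["ft_force"].round(1),"-> delta",d.round(1),"turn",round(t,3),"q7",s["joint_pos"][6].round(2))
if __name__=="__main__": go(*map(float,sys.argv[1:]))
```

Run:
```python
from station import bot
from h import *
T=bot.capture("top"); S=bot.capture("side")
g=cv2.resize(cv2.cvtColor(T["pixels"],cv2.COLOR_BGR2GRAY)[170:250,295:375],None,fx=4,fy=4,interpolation=cv2.INTER_CUBIC)
for l in cv2.createLineSegmentDetector().detect(g)[0][:,0]:
    p=[(295+(l[i]+.5)/4-.5,170+(l[i+1]+.5)/4-.5) for i in(0,2)]
    A,B=[plane(T,q,53)[:2] for q in p]
    if np.hypot(*(A-B))>45: print(A.round(1),B.round(1))
grn=lambda h:(h[...,0]>40)&(h[...,0]<90)&(h[...,1]>60)&(h[...,2]>90)
a,n=blob(T["pixels"],(458,203),grn,5); X=plane(T,a,105); print(a,n,X, "side px",proj(S,X))
b,n=blob(S["pixels"],proj(S,X),grn,4); print(b,n,tri(T,a,S,b))
```

```bash
python3 go.py 513.6 419 200; python3 go.py 513.6 419 70
```

```text
[414.2  56. ] [ 424.6 -115.7]
[584.1 -36. ] [587.  -95.2]
[502.1 -40.6] [ 505.6 -102.2]
[ 504.3 -103.6] [ 444.4 -108.1]
[578.5  48.8] [583.2 -14.1]
[506.4  51.7] [512.1 -28.7]
[562.9 -14.7] [559.9  44.2]
[ 489.3 -100.3] [485.5 -42.8]
[424.5  49.8] [480.2  53.2]
[494.3 -29.1] [489.5  50. ]
[568.9 -96.2] [564.  -38.4]
[ 409.6 -113.8] [404.8 -19.9]
[483.6  47.9] [425.   43.5]
[458.07142857 203.42857143] 42 [ 523.56420095 -382.26689573  105.        ] side px [345.90357614 141.1832772 ]
[346.27272727 141.18181818] 11 (array([ 522.67929811, -382.1084577 ,  105.44574619]), np.float64(1.2898886342745042))
t 0.3 at [235.1 578.9 231. ] ydir 67.9 gap 85.3 F [ 0.7 -0.1 -0.6] -> delta [-318.2  -43.3   31.1] turn 0 q7 -0.22
t 0.3 at [235.1 578.9 231. ] ydir 67.9 gap 85.3 F [ 0.7 -0.1 -0.6] -> delta [-318.2  -43.3  161.1] turn 0 q7 -0.22
```

Caddy centre is about (505.3, -25), with its sides turned +0.066 rad from the world axes. Moving to spice L.

Careful with the scale: shifts go in shares of 1000 mm and turns go in shares of 4 rad. That gives: -318 mm is -0.318, -300 mm is -0.3.

Call:
inch_along:
  ticks: [85,-0.06,-0.008,0.006,0,85,-0.12,-0.016,0.012,0,85,-0.18,-0.024,0.018,0,85,-0.24,-0.033,0.024,0,85,-0.3,-0.041,0.031,0,85,-0.318,-0.043,0.031,0,85,-0.318,-0.043,0.031,0]
  force: 40

```text
time_s: 1.18
ee_pos: [514.6, 418.7, 200.1]
tool_rot: [0.193, 0.981, -0.0, 0.0]
ft_force: [-1.0, 0.7, 0.7]
finger_gap: 85.2
grasp_force: 0.0
```

```bash
python3 go.py 513.6 419 70
```

Run:
```python
from station import bot
from h import *
S=bot.capture("side")
g=cv2.resize(cv2.cvtColor(S["pixels"],cv2.COLOR_BGR2GRAY)[175:230,285:365],None,fx=4,fy=4,interpolation=cv2.INTER_CUBIC)
for l in cv2.createLineSegmentDetector().detect(g)[0][:,0]:
    p=[(285+(l[i]+.5)/4-.5,175+(l[i+1]+.5)/4-.5) for i in(0,2)]
    A,B=[plane(S,q,53)[:2] for q in p]
    if np.hypot(*(A-B))>45: print(A.round(1),B.round(1))
```

```text
t 1.18 at [514.6 418.7 200.1] ydir 67.7 gap 85.2 F [-1.   0.7  0.7] -> delta [ 1.100e+00 -1.000e-01  1.301e+02] turn 0 q7 0.26
[ 654.4 -136.2] [617.5 -45.6]
[627.7 -31. ] [617.2  25.6]
[513.2  46.3] [576.9  49.4]
[522.6 -90.7] [518.9 -37.6]
[423.8  45. ] [502.7  51.7]
[584.9 -90.6] [525.9 -95.7]
[503.5 -96.4] [ 442.4 -100.8]
[519.7 -36.6] [581.2 -32.9]
[412.4  59.9] [ 424.7 -108.4]
[441.2 -99.7] [436.8 -37.1]
[426.9 -28.3] [422.  46.]
[618.3  20.7] [591.6 102.6]
[583.8 -39.5] [585.5 -89.5]
[584.4  68.2] [415.4  60.4]
[584.2 -10.7] [516.6 -16.4]
[502.2 -40.8] [505.1 -98.6]
[518.1 -13.4] [514.7  44.7]
[395. 145.] [565.7 153.5]
[577.5  48.8] [581.9 -11.6]
[510.8 -24.8] [445.9 -26.9]
[505.1  58.3] [509.7 -24.1]
[418.8 -92.7] [407.9 -25. ]
[ 399.1 -123.9] [ 459.8 -124.5]
[440.3 -43.3] [498.6 -39.5]
[566.4 126. ] [582.6  70.9]
[394.5 163.3] [351.2 146.2]
[404.9   5.7] [400.7  64.4]
```

To row units: 130 mm is 0.13, 100 mm is 0.1.

Call:
inch_along:
  ticks: [85,0,0,0.05,0,85,0,0,0.1,0,85,0,0,0.13,0,85,0,0,0.13,0,20,0,0,0.13,0,20,0,0,0.13,0,20,0,0,0.13,0,20,0,0,0.13,0]
  force: 40

```text
time_s: 2.22
ee_pos: [514.3, 420.6, 72.4]
tool_rot: [0.192, 0.981, 0.001, 0.001]
ft_force: [-0.8, -0.7, 7.8]
finger_gap: 44.0
grasp_force: 40.3
```

Call:
inch_along:
  ticks: [20,0,0,-0.02,0,20,0,0,-0.08,0,20,0,0,-0.13,0,20,0,0,-0.13,0]

```text
time_s: 2.72
ee_pos: [516.2, 422.0, 206.7]
tool_rot: [0.192, 0.981, 0.005, 0.003]
ft_force: [0.3, 0.0, -1.1]
finger_gap: 43.8
grasp_force: 41.3
```

```bash
python3 go.py 549 15.4 210 93.7; python3 go.py 549 15.4 80 93.7
```

Run:
```python
from station import bot
import cv2, numpy as np
S=bot.capture("side")["pixels"];T=bot.capture("top")["pixels"]
cv2.imwrite("pics/a.png",cv2.resize(np.hstack([S[100:310,200:400],T[100:310,150:350]]),None,fx=2,fy=2))
```

```text
t 2.73 at [516.2 422.  206.7] ydir 67.9 gap 43.8 F [ 0.3  0.  -1.1] -> delta [-183.6 -364.2   -6.3] turn -0.451 q7 0.26
t 2.73 at [516.2 422.  206.7] ydir 67.9 gap 43.8 F [ 0.3  0.  -1.1] -> delta [-183.  -365.6  123.7] turn -0.451 q7 0.26
```

View pics/a.png

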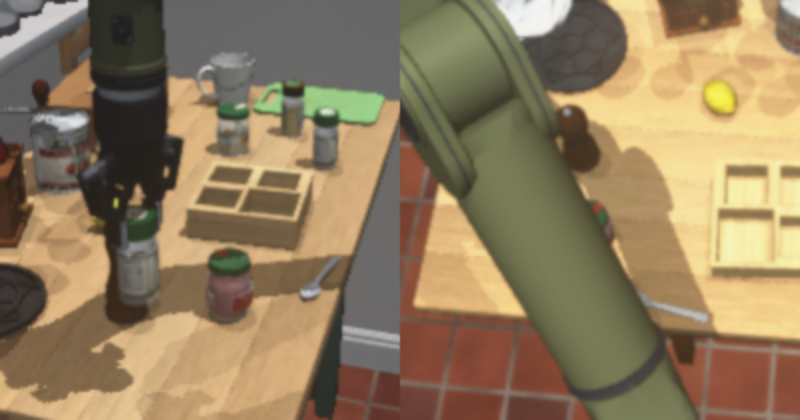

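The jar is held upright. Carrying it to the far-left well, higher than the mill.

To row units: -364.2 mm is -0.3642, -355 mm is -0.355, -0.451 rad is -0.1128.

Call:
inch_along:
  ticks: [20,-0.015,-0.03,-0.04,0,20,-0.04,-0.08,-0.04,-0.025,20,-0.068,-0.135,-0.04,-0.05,20,-0.095,-0.19,-0.04,-0.075,20,-0.122,-0.245,-0.04,-0.1,20,-0.15,-0.3,-0.04,-0.1128,20,-0.178,-0.355,-0.03,-0.1128,20,-0.1836,-0.3642,-0.006,-0.1128]

```text
time_s: 3.82
ee_pos: [546.2, 5.8, 205.1]
tool_rot: [-0.028, 1.0, -0.002, -0.001]
ft_force: [0.3, 1.8, -1.0]
finger_gap: 44.3
grasp_force: 41.4
```

Call:
inch_along:
  ticks: [20,0,0,0,0,20,0,0,0,0]

```text
time_s: 4.08
ee_pos: [546.5, 14.9, 206.4]
tool_rot: [-0.034, 0.999, 0.001, -0.0]
ft_force: [0.4, 0.5, -1.3]
finger_gap: 44.1
grasp_force: 41.4
```

```bash
python3 go.py 549 15.4 90 93.7
```

Run:
```python
from station import bot
import cv2, numpy as np
S=bot.capture("side")["pixels"];T=bot.capture("top")["pixels"]
cv2.imwrite("pics/b.png",cv2.resize(np.hstack([S[60:260,240:440],T[100:300,230:430]]),None,fx=2,fy=2))
```

```text
t 4.08 at [546.5  14.9 206.4] ydir 93.9 gap 44.1 F [ 0.4  0.5 -1.3] -> delta [-2.600e+00  1.000e-01  1.164e+02] turn 0.003 q7 1.19
```

View pics/b.png

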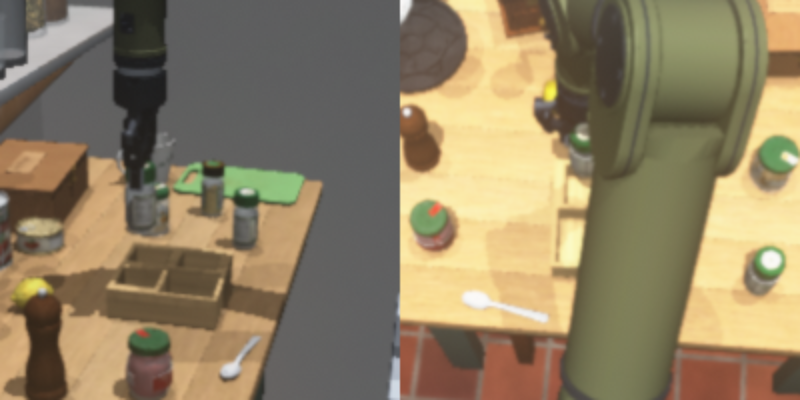

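The jar hangs upright above the far-left well (left panel about (142,210)). Lowering.

To row units: 125 mm is 0.125, 122 mm is 0.122.

Call:
inch_along:
  ticks: [20,-0.0026,0,0.05,0,20,-0.0026,0,0.09,0,20,-0.0026,0,0.112,0,20,-0.0026,0,0.118,0,20,-0.0026,0,0.122,0,20,-0.0026,0,0.125,0,20,-0.0026,0,0.125,0]

```text
time_s: 5.05
ee_pos: [549.7, 13.3, 81.9]
tool_rot: [-0.033, 0.999, 0.0, 0.001]
ft_force: [0.2, -0.9, -0.3]
finger_gap: 44.5
grasp_force: 41.4
```

```bash
python3 go.py 549 15.4 80
```

```text
t 5.05 at [549.7  13.3  81.9] ydir 93.7 gap 44.5 F [ 0.2 -0.9 -0.3] -> delta [0.6 2.1 1.9] turn 0 q7 1.09
```

To row units: -125 mm is -0.125, -100 mm is -0.1.

Call:
inch_along:
  ticks: [20,0,0,0.002,0,20,0,0,0.002,0,62,0,0,0.002,0,62,0,0,0.002,0,62,0,0,0.002,0,62,0,0,-0.04,0,62,0,0,-0.1,0,62,0,0,-0.125,0]

```text
time_s: 6.05
ee_pos: [550.7, 13.6, 209.4]
tool_rot: [-0.033, 0.999, 0.0, 0.002]
ft_force: [0.9, -0.2, -0.8]
finger_gap: 62.3
grasp_force: 0.0
```

```bash
python3 go.py 431.5 -258 200; python3 go.py 431.5 -258 72
```

```text
t 6.05 at [550.7  13.6 209.4] ydir 93.7 gap 62.3 F [ 0.9 -0.2 -0.8] -> delta [ 136.7 -263.3    8.6] turn 0 q7 1.19
t 6.05 at [550.7  13.6 209.4] ydir 93.7 gap 62.3 F [ 0.9 -0.2 -0.8] -> delta [ 137.3 -263.4  136.6] turn 0 q7 1.19
```

To row units: -263 mm is -0.263, -210 mm is -0.21.

Call:
inch_along:
  ticks: [85,0.027,-0.053,0,0,85,0.054,-0.105,0.002,0,85,0.082,-0.158,0.004,0,85,0.109,-0.21,0.006,0,85,0.137,-0.263,0.008,0,85,0.137,-0.263,0.008,0,85,0.137,-0.263,0.008,0]

```text
time_s: 6.92
ee_pos: [430.0, -257.6, 198.3]
tool_rot: [-0.033, 0.999, 0.0, 0.0]
ft_force: [0.1, 0.8, 0.5]
finger_gap: 85.2
grasp_force: 0.0
```

```bash
python3 go.py 431.5 -258 72
```

Run:
```python
from station import bot
from h import *
T=bot.capture("top");S=bot.capture("side")
# spice B placed: cap disc at z 113
X=[549,15.4,113]
for c,n in((T,"top"),(S,"side")):
    p=proj(c,X)
    try: q,m=blob(c["pixels"],p,white,6); print(n,p.round(1),q.round(1),m,plane(c,q,113).round(1))
    except Exception as e: print(n,e)
cv2.imwrite("pics/c.png",cv2.resize(np.hstack([S["pixels"][120:280,280:400],T["pixels"][150:310,280:480]]),None,fx=2.5,fy=2.5))
```

```text
t 6.92 at [ 430.  -257.6  198.3] ydir 93.7 gap 85.2 F [0.1 0.8 0.5] -> delta [ -1.4  -0.6 126.3] turn 0 q7 1.67
top [322.5 183.7] [323.  183.3] 95 [550.2  13.8 113. ]
side [308.8 180.5] [308.9 179.9] 35 [550.2  11.2 113. ]
```

View pics/c.png

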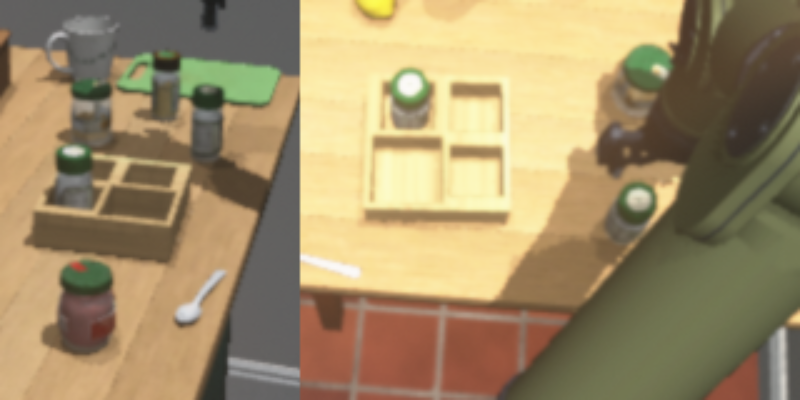

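The first jar stands in its well at (550, 12.5). Before descending I'll check that the TCP projection agrees with the jar R cap.

Run:
```python
from station import bot
from h import *
T=bot.capture("top");S=bot.capture("side"); e=bot.sense()["ee_pos"]
for c in(T,S): print(proj(c,e),proj(c,e+[0,45,0]),proj(c,e-[0,45,0]),proj(c,[431.5,-258,105]))
a,n=blob(T["pixels"],(415.4,230),lambda h:(h[...,1]<110)&(h[...,2]>110),4); print(a,n,plane(T,a,105))
```

```text
[421.64699806 219.39563581] [404.6857178  218.07637672] [438.55823107 220.70845948] [415.41557086 230.20222413]
[364.67012472 130.4741949 ] [362.15207233 134.58850915] [367.06182723 126.56621651] [363.16670425 155.33613721]
[415.36 230.  ] 50 [ 432.08992098 -257.83628486  105.        ]
```

To row units: 126 mm is 0.126, 100 mm is 0.1.

Call:
inch_along:
  ticks: [85,-0.0015,0,0.05,0,85,-0.0015,0,0.1,0,85,-0.0015,0,0.126,0,85,-0.0015,0,0.126,0,20,-0.0015,0,0.126,0,20,-0.0015,0,0.126,0,20,-0.0015,0,0.126,0,20,-0.0015,0,0.126,0]
  force: 40

```text
time_s: 8.12
ee_pos: [432.1, -258.3, 73.7]
tool_rot: [-0.033, 0.999, -0.001, 0.001]
ft_force: [-0.3, 0.1, 5.1]
finger_gap: 44.1
grasp_force: 39.9
```

Call:
inch_along:
  ticks: [20,0,0,-0.02,0,20,0,0,-0.08,0,20,0,0,-0.14,0,20,0,0,-0.15,0,20,0,0,-0.15,0]

```text
time_s: 8.75
ee_pos: [431.0, -258.4, 222.9]
tool_rot: [-0.032, 0.999, -0.001, 0.001]
ft_force: [-0.5, 0.2, -1.8]
finger_gap: 44.2
grasp_force: 41.2
```

```bash
python3 go.py 554.2 -66.4 225 93.7; python3 go.py 554.2 -66.4 88 93.7
```

```text
t 8.75 at [ 431.  -258.4  222.9] ydir 93.7 gap 44.2 F [-0.5  0.2 -1.8] -> delta [-135.3  183.7   -2.2] turn 0.0 q7 1.68
t 8.75 at [ 431.  -258.4  222.9] ydir 93.7 gap 44.2 F [-0.5  0.2 -1.8] -> delta [-135.1  183.8  134.8] turn 0.0 q7 1.68
```

To row units: 184 mm is 0.184, 141 mm is 0.141.

Call:
inch_along:
  ticks: [20,-0.035,0.047,-0.002,0,20,-0.07,0.094,-0.002,0,20,-0.105,0.141,-0.002,0,20,-0.135,0.184,-0.002,0,20,-0.135,0.184,0,0,20,-0.135,0.184,0,0,20,-0.135,0.184,0.02,0]

```text
time_s: 9.62
ee_pos: [553.7, -67.8, 202.0]
tool_rot: [-0.031, 1.0, -0.001, 0.0]
ft_force: [0.4, 0.1, -0.7]
finger_gap: 43.9
grasp_force: 41.2
```

Call:
inch_along:
  ticks: [20,0,0,0,0,20,0,0,0,0]

```text
time_s: 9.88
ee_pos: [553.5, -66.8, 202.3]
tool_rot: [-0.032, 0.999, -0.0, -0.0]
ft_force: [0.1, -0.1, 0.3]
finger_gap: 44.0
grasp_force: 41.2
```

```bash
python3 go.py 554.2 -66.4 90; python3 go.py 554.2 -66.4 82
```

```text
t 9.88 at [553.5 -66.8 202.3] ydir 93.6 gap 44.0 F [ 0.1 -0.1  0.3] -> delta [ -0.8   0.4 112.3] turn 0 q7 1.3
t 9.88 at [553.5 -66.8 202.3] ydir 93.6 gap 44.0 F [ 0.1 -0.1  0.3] -> delta [ -0.8   0.4 120.3] turn 0 q7 1.3
```

To row units: 120 mm is 0.12, 118 mm is 0.118.

Call:
inch_along:
  ticks: [20,-0.001,0,0.05,0,20,-0.001,0,0.09,0,20,-0.001,0,0.108,0,20,-0.001,0,0.114,0,20,-0.001,0,0.118,0,20,-0.001,0,0.12,0,20,-0.001,0,0.12,0]

```text
time_s: 10.75
ee_pos: [555.3, -65.6, 82.9]
tool_rot: [-0.033, 0.999, -0.0, 0.001]
ft_force: [0.4, 0.8, -1.6]
finger_gap: 43.7
grasp_force: 41.2
```

```bash
python3 go.py 554.2 -66.4 82
```

```text
t 10.75 at [555.3 -65.6  82.9] ydir 93.7 gap 43.7 F [ 0.4  0.8 -1.6] -> delta [ 1.2 -0.7  0.9] turn 0 q7 1.19
```

To row units: -125 mm is -0.125, -100 mm is -0.1.

Call:
inch_along:
  ticks: [20,0,0,0.001,0,20,0,0,0.001,0,60,0,0,0.001,0,60,0,0,0.001,0,60,0,0,0.001,0,60,0,0,-0.04,0,60,0,0,-0.1,0,60,0,0,-0.125,0]

```text
time_s: 11.75
ee_pos: [556.4, -65.3, 210.4]
tool_rot: [-0.033, 0.999, 0.0, 0.002]
ft_force: [-0.3, -0.3, -0.7]
finger_gap: 59.9
grasp_force: 0.0
```

```bash
python3 go.py 523 -382.2 200; python3 go.py 523 -382.2 73
```

```text
t 11.75 at [556.4 -65.3 210.4] ydir 93.7 gap 59.9 F [-0.3 -0.3 -0.7] -> delta [  54.  -314.    10.2] turn 0 q7 1.3
t 11.75 at [556.4 -65.3 210.4] ydir 93.7 gap 59.9 F [-0.3 -0.3 -0.7] -> delta [  54.7 -314.   137.2] turn 0 q7 1.3
```

To row units: -314 mm is -0.314, -312 mm is -0.312.

Call:
inch_along:
  ticks: [85,0.009,-0.052,0,0,85,0.018,-0.104,0.002,0,85,0.027,-0.156,0.004,0,85,0.036,-0.208,0.006,0,85,0.045,-0.26,0.008,0,85,0.054,-0.312,0.01,0,85,0.054,-0.314,0.01,0,85,0.054,-0.314,0.01,0]

```text
time_s: 12.75
ee_pos: [521.5, -381.7, 197.0]
tool_rot: [-0.033, 0.999, 0.001, -0.0]
ft_force: [1.1, 1.1, -0.6]
finger_gap: 85.0
grasp_force: 0.0
```

```bash
python3 go.py 523 -382.2 73
```

Run:
```python
from station import bot
from h import *
T=bot.capture("top");S=bot.capture("side")
for X in([550,13,113],[554,-66,113]):
  for c,n in((T,"top"),(S,"side")):
    try: q,m=blob(c["pixels"],proj(c,X),white,6); print(n,m,plane(c,q,113).round(1))
    except Exception as e: print(n,e)
```

```text
t 12.75 at [ 521.5 -381.7  197. ] ydir 93.7 gap 85.0 F [ 1.1  1.1 -0.6] -> delta [ -1.5  -0.8 124. ] turn 0 q7 1.84
top 102 [550.6  12.8 113. ]
side 33 [550.1  11.8 113. ]
top 92 [556.  -64.5 113. ]
side 26 [555.4 -63.7 113. ]
```

To row units: 124 mm is 0.124, 100 mm is 0.1.

Call:
inch_along:
  ticks: [85,-0.0015,-0.001,0.05,0,85,-0.0015,-0.001,0.1,0,85,-0.0015,-0.001,0.124,0,85,-0.0015,-0.001,0.124,0,20,-0.0015,-0.001,0.124,0,20,-0.0015,-0.001,0.124,0,20,-0.0015,-0.001,0.124,0,20,-0.0015,-0.001,0.124,0]
  force: 40

```text
time_s: 13.85
ee_pos: [524.2, -383.7, 75.0]
tool_rot: [-0.032, 0.999, -0.001, 0.001]
ft_force: [-0.4, -0.0, 6.5]
finger_gap: 43.1
grasp_force: 40.3
```

Call:
inch_along:
  ticks: [20,0,0,-0.02,0,20,0,0,-0.08,0,20,0,0,-0.14,0,20,0,0,-0.15,0,20,0,0,-0.15,0]

```text
time_s: 14.48
ee_pos: [522.9, -383.4, 224.2]
tool_rot: [-0.033, 0.999, -0.0, 0.0]
ft_force: [-0.2, 0.1, -2.3]
finger_gap: 42.6
grasp_force: 41.3
```

```bash
python3 go.py 473 -71 225 93.7
```

```text
t 14.47 at [ 522.9 -383.4  224.2] ydir 93.7 gap 42.6 F [-0.2  0.1 -2.3] -> delta [ 29.5 315.   -1.1] turn 0.001 q7 1.86
```

To row units: 315 mm is 0.315, 265 mm is 0.265.

Call:
inch_along:
  ticks: [20,0.005,0.053,0,0,20,0.01,0.106,0,0,20,0.015,0.159,0,0,20,0.02,0.212,0,0,20,0.025,0.265,0,0,20,0.0295,0.315,0,0,20,0.0295,0.315,0,0,20,0.0295,0.315,0.02,0]

```text
time_s: 15.48
ee_pos: [472.9, -71.0, 202.7]
tool_rot: [-0.033, 0.999, -0.0, -0.0]
ft_force: [0.7, -1.2, -1.1]
finger_gap: 43.4
grasp_force: 41.4
```

Call:
inch_along:
  ticks: [20,0,0,0,0,20,0,0,0,0]

```text
time_s: 15.72
ee_pos: [472.7, -71.5, 202.9]
tool_rot: [-0.032, 0.999, 0.0, -0.001]
ft_force: [0.2, -0.2, -1.6]
finger_gap: 42.9
grasp_force: 41.4
```

```bash
python3 go.py 473 -71 83
```

```text
t 15.72 at [472.7 -71.5 202.9] ydir 93.7 gap 42.9 F [ 0.2 -0.2 -1.6] -> delta [ -0.5   0.5 119.9] turn 0 q7 1.25
```

To row units: 120 mm is 0.12, 118 mm is 0.118.

Call:
inch_along:
  ticks: [20,-0.001,0,0.05,0,20,-0.001,0,0.09,0,20,-0.001,0,0.108,0,20,-0.001,0,0.114,0,20,-0.001,0,0.118,0,20,-0.001,0,0.12,0,20,-0.001,0,0.12,0,20,-0.001,0,0.12,0]

```text
time_s: 16.73
ee_pos: [474.4, -70.9, 83.7]
tool_rot: [-0.033, 0.999, 0.0, 0.0]
ft_force: [-0.9, -0.0, -0.8]
finger_gap: 43.3
grasp_force: 41.5
```

Call:
inch_along:
  ticks: [60,0,0,0.001,0,60,0,0,0.001,0,60,0,0,0.001,0,60,0,0,-0.04,0,60,0,0,-0.1,0,60,0,0,-0.16,0,60,0,0,-0.16,0]

```text
time_s: 17.6
ee_pos: [476.9, -70.6, 247.4]
tool_rot: [-0.032, 0.999, -0.0, 0.005]
ft_force: [0.5, -0.1, -1.5]
finger_gap: 60.1
grasp_force: 0.0
```

```bash
python3 go.py 596.5 279.5 245
```

```text
t 17.6 at [476.9 -70.6 247.4] ydir 93.7 gap 60.1 F [ 0.5 -0.1 -1.5] -> delta [-141.9  341.7    3.4] turn 0 q7 1.29
```

To row units: 342 mm is 0.342, 280 mm is 0.28.

Call:
inch_along:
  ticks: [85,-0.023,0.056,0,0,85,-0.046,0.112,0,0,85,-0.069,0.168,0,0,85,-0.092,0.224,0,0,85,-0.115,0.28,0,0,85,-0.138,0.336,0.003,0,85,-0.141,0.342,0.003,0,85,-0.141,0.342,0.003,0]

```text
time_s: 18.6
ee_pos: [591.8, 279.2, 238.8]
tool_rot: [-0.033, 0.999, -0.001, -0.001]
ft_force: [-0.2, -0.9, 0.0]
finger_gap: 85.1
grasp_force: 0.0
```

```bash
python3 go.py 596 279.5 113
```

Run:
```python
from station import bot
from h import *
T=bot.capture("top");S=bot.capture("side")
grn=lambda h:(h[...,0]>40)&(h[...,0]<90)&(h[...,1]>60)&(h[...,2]>90)
for X,f in(([550,13,113],white),([554,-66,113],white),([474,-71,113],grn)):
  for c,n in((T,"top"),(S,"side")):
    try: q,m=blob(c["pixels"],proj(c,X),f,6); print(n,m,plane(c,q,113).round(1))
    except Exception as e: print(n,e)
cv2.imwrite("pics/d.png",cv2.resize(np.hstack([S["pixels"][90:290,220:380],T["pixels"][110:310,180:400]]),None,fx=2,fy=2))
```

```text
t 18.6 at [591.8 279.2 238.8] ydir 93.8 gap 85.1 F [-0.2 -0.9  0. ] -> delta [ -4.5   0.2 125.8] turn 0 q7 0.82
top 82 [550.9  10.8 113. ]
side 6 [551.6   3.6 113. ]
top 92 [556.  -64.5 113. ]
side 28 [555.  -63.1 113. ]
top 47 [473.6 -69.9 113. ]
side 14 [472.1 -67.9 113. ]
```

View pics/d.png

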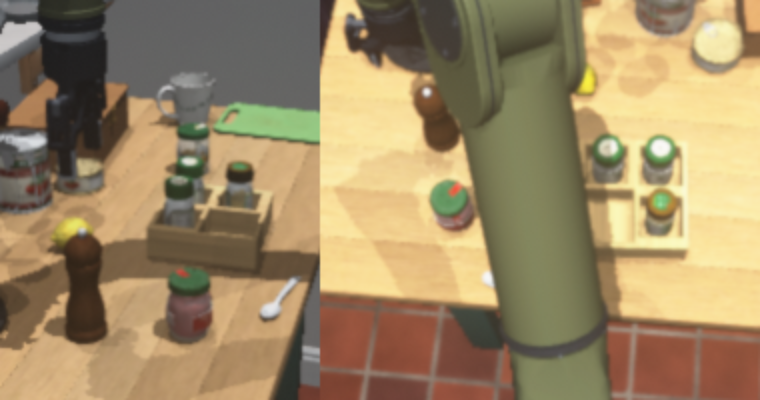

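All three jars stand in their wells, and the gripper is above the mill (left panel about (85,240)). Gripping the head.

To row units: 126 mm is 0.126, 120 mm is 0.12.

Call:
inch_along:
  ticks: [85,-0.004,0,0.05,0,85,-0.004,0,0.09,0,85,-0.004,0,0.12,0,85,-0.004,0,0.126,0,20,-0.004,0,0.126,0,20,-0.004,0,0.126,0,20,-0.004,0,0.126,0,20,-0.004,0,0.126,0]
  force: 50

```text
time_s: 19.7
ee_pos: [597.9, 280.4, 116.7]
tool_rot: [-0.032, 0.999, 0.001, 0.002]
ft_force: [-0.3, -0.9, 6.5]
finger_gap: 46.3
grasp_force: 50.7
```

Call:
inch_along:
  ticks: [20,0,0,-0.02,0,20,0,0,-0.08,0,20,0,0,-0.14,0,20,0,0,-0.16,0,20,0,0,-0.16,0]

```text
time_s: 20.32
ee_pos: [597.2, 280.7, 277.5]
tool_rot: [-0.033, 0.999, 0.001, 0.002]
ft_force: [0.2, -0.1, -2.8]
finger_gap: 46.0
grasp_force: 52.2
```

```bash
python3 go.py 467.5 10.5 275 93.7
```

Run:
```python
from station import bot
from h import *
T=bot.capture("top");S=bot.capture("side")
cv2.imwrite("pics/e.png",cv2.resize(np.hstack([S["pixels"][50:280,220:380],T["pixels"][80:310,180:400]]),None,fx=2,fy=2))
```

```text
t 20.32 at [597.2 280.7 277.5] ydir 93.7 gap 46.0 F [ 0.2 -0.1 -2.8] -> delta [ 147.1 -261.2    1.1] turn 0.001 q7 0.84
```

View pics/e.png

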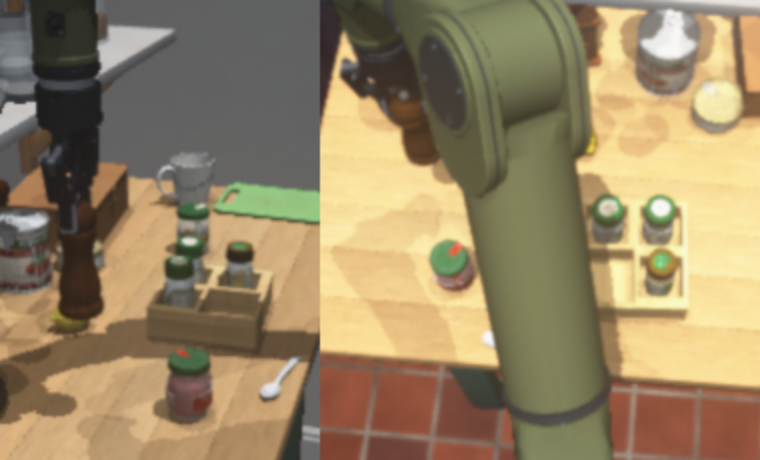

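The mill is held upright. Carrying it to above the big well, then checking the foot's column in the side view. That fixes x; the fingers already centre y.

To row units: -261 mm is -0.261, -259 mm is -0.259.

Call:
inch_along:
  ticks: [20,0.029,-0.052,0,0,20,0.058,-0.104,0,0,20,0.087,-0.156,0,0,20,0.116,-0.208,0,0,20,0.145,-0.259,0,0,20,0.147,-0.261,0,0,20,0.147,-0.261,0.05,0,20,0.147,-0.261,0.075,0]

```text
time_s: 21.42
ee_pos: [465.2, 10.0, 196.8]
tool_rot: [-0.033, 0.999, 0.0, -0.002]
ft_force: [0.0, -0.0, -2.3]
finger_gap: 46.2
grasp_force: 52.5
```

Call:
inch_along:
  ticks: [20,0,0,0,0,20,0,0,0,0]

```text
time_s: 21.68
ee_pos: [467.3, 10.6, 199.7]
tool_rot: [-0.033, 0.999, 0.0, 0.0]
ft_force: [-0.3, 0.2, -1.9]
finger_gap: 46.4
grasp_force: 52.5
```

```bash
python3 go.py 467.5 10.5 127 93.7
```

Run:
```python
from station import bot
from h import *
S=bot.capture("side"); e=bot.sense()["ee_pos"]
h=cv2.cvtColor(S["pixels"],cv2.COLOR_BGR2HSV)
for dz in(-20,-60,-85,-100,-108): # heights along mill axis
    p=proj(S,e+[0,0,dz]); r=h[int(round(p[1]))]
    m=np.where((r[:,2]<100)&(abs(np.arange(640)-p[0])<16))[0]
    print(dz,p.round(1),m.min(),m.max(),(m.min()+m.max())/2)
cv2.imwrite("pics/f.png",cv2.resize(S["pixels"][70:270,250:410],None,fx=3,fy=3))
```

```text
t 21.68 at [467.3  10.6 199.7] ydir 93.8 gap 46.4 F [-0.3  0.2 -1.9] -> delta [-0.1 -0.2 72.7] turn 0.001 q7 1.06
-20 [335.2 162.9] 329 342 335.5
-60 [334.9 175.1] 319 345 332.0
-85 [334.8 182.5] 319 344 331.5
-100 [334.6 186.9] 319 347 333.0
-108 [334.6 189.3] 319 349 334.0
```

View pics/f.png

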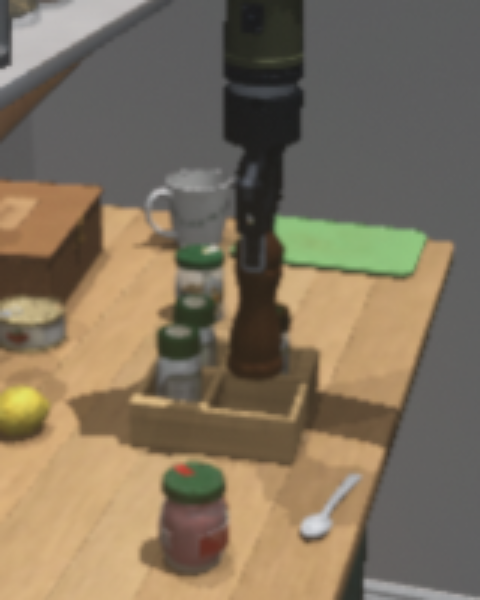

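The foot centre is at about column 335.5 against 334.6 expected, so it's aligned. Lowering.

To row units: 74 mm is 0.074, 72 mm is 0.072.

Call:
inch_along:
  ticks: [20,-0.002,0,0.03,0,20,-0.002,0,0.05,0,20,-0.002,0,0.062,0,20,-0.002,0,0.068,0,20,-0.002,0,0.072,0,20,-0.002,0,0.074,0,20,-0.002,0,0.074,0,20,-0.002,0,0.074,0]

```text
time_s: 22.72
ee_pos: [469.0, 10.0, 125.5]
tool_rot: [-0.033, 0.999, 0.0, 0.0]
ft_force: [-0.3, 0.2, -0.8]
finger_gap: 46.3
grasp_force: 52.5
```

```bash
python3 go.py 468 10.5 125
```

```text
t 22.73 at [469.   10.  125.5] ydir 93.7 gap 46.3 F [-0.3  0.2 -0.8] -> delta [1.  0.6 0.5] turn 0 q7 0.95
```

Careful with the scale: shifts go in shares of 1000 mm and turns go in shares of 4 rad. That gives: -150 mm is -0.15, -100 mm is -0.1.

Call:
inch_along:
  ticks: [20,0,0,0.001,0,75,0,0,0.0005,0,75,0,0,0,0,75,0,0,0,0,75,0,0,0,0,75,0,0,-0.04,0,75,0,0,-0.1,0,75,0,0,-0.15,0]

```text
time_s: 23.72
ee_pos: [468.7, 10.1, 277.2]
tool_rot: [-0.033, 0.999, 0.0, 0.0]
ft_force: [1.1, -0.9, -0.9]
finger_gap: 74.9
grasp_force: 0.0
```

Call:
inch_along:
  ticks: [75,-0.01,0.05,0,0,75,-0.02,0.1,0,0,75,-0.03,0.16,0,0,75,-0.03,0.22,0,0,75,-0.03,0.28,0,0,75,-0.03,0.3,0,0,75,-0.03,0.3,0,0]

```text
time_s: 24.6
ee_pos: [478.6, 312.2, 275.0]
tool_rot: [-0.034, 0.999, -0.0, -0.0]
ft_force: [0.3, -0.4, 0.0]
finger_gap: 75.0
grasp_force: 0.0
```

Run:
```python
from station import bot
from h import *
T=bot.capture("top");S=bot.capture("side"); print(bot.sense()["ft_force"])
grn=lambda h:(h[...,0]>40)&(h[...,0]<90)&(h[...,1]>60)&(h[...,2]>90)
for X,f,r in(([550,13,113],white,6),([554,-66,113],white,6),([474,-71,113],grn,6),([468,10,166],white,5)):
  q=[]
  for c in(T,S):
    try: p,m=blob(c["pixels"],proj(c,X),f,r); q.append(p); print(m,plane(c,p,X[2]).round(1),end=" ")
    except Exception as e: print(e,end=" ")
  if len(q)==2:
    Y,g=tri(T,q[0],S,q[1]); d=Y[:2]-[505.3,-23.5]; c_,s_=np.cos(.065),np.sin(.065); u,v=c_*d[0]+s_*d[1],-s_*d[0]+c_*d[1]
    print("tri",Y.round(1),"gap",g.round(1),"caddy xy",(-v).round(1),u.round(1))
cv2.imwrite("pics/g.png",cv2.resize(np.hstack([S["pixels"][110:290,280:400],T["pixels"][140:320,220:440]]),None,fx=2.3,fy=2.3))
```

```text
[ 0.63482178 -0.42699523 -0.10849529]
95 [550.7  11.8 113. ] 32 [551.   10.2 113. ] tri [550.4  11.8 113.8] gap 0.1 caddy xy -32.3 47.3
94 [555.8 -64.8 113. ] 27 [554.9 -63.6 113. ] tri [555.6 -64.8 112.6] gap 0.8 caddy xy 44.5 47.5
47 [473.6 -69.9 113. ] 0 [nan nan nan]  ** On entry to DLASCL parameter number  4 had an illegal value
 ** On entry to DLASCL parameter number  4 had an illegal value
 ** On entry to DLASCL parameter number  4 had an illegal value
 ** On entry to DLASCL parameter number  4 had an illegal value
 ** On entry to DLASCL parameter number  5 had an illegal value
 ** On entry to DLASCL parameter number  4 had an illegal valueh.py:21: RuntimeWarning: Mean of empty slice.
  return np.array([xx[m].mean(),yy[m].mean()]),int(m.sum())
  ret = ret.dtype.type(ret / rcount)
Traceback (most recent call last):
  File "h.py", line 12, in tri
    s=np.linalg.lstsq(np.c_[d1,-d2],o2-o1,rcond=None)[0]
      ~~~~~~~~~~~~~~~^^^^^^^^^^^^^^^^^^^^^^^^^^^^^^^^
numpy.linalg.LinAlgError: SVD did not converge in Linear Least Squares
```

The jars are at height 113, on the well floors. Next, the mill knob (the mill now hides the brown jar in the side view) and a final look.

Run:
```python
from station import bot
from h import *
T=bot.capture("top");S=bot.capture("side")
cv2.imwrite("pics/g.png",cv2.resize(np.hstack([S["pixels"][110:290,280:400],T["pixels"][140:320,220:440]]),None,fx=2.3,fy=2.3))
X=[468,10,166]; q=[blob(c["pixels"],proj(c,X),white,6) for c in(T,S)]; print([(proj(c,X).round(1)) for c in (T,S)],q)
Y,g=tri(T,q[0][0],S,q[1][0]); d=Y[:2]-[505.3,-23.5]; c_,s_=np.cos(.065),np.sin(.065)
print(Y.round(1),g.round(1),"caddy xy",s_*d[0]-c_*d[1],c_*d[0]+s_*d[1])
```

```text
[array([322.1, 202.9]), array([335. , 167.1])] [(array([323.1 , 203.05]), 20), (array([335.66666667, 166.66666667]), 9)]
[467.2   7.2 166.5] 0.9 caddy xy -33.099906850201286 -36.039648587433284
```

View pics/g.png

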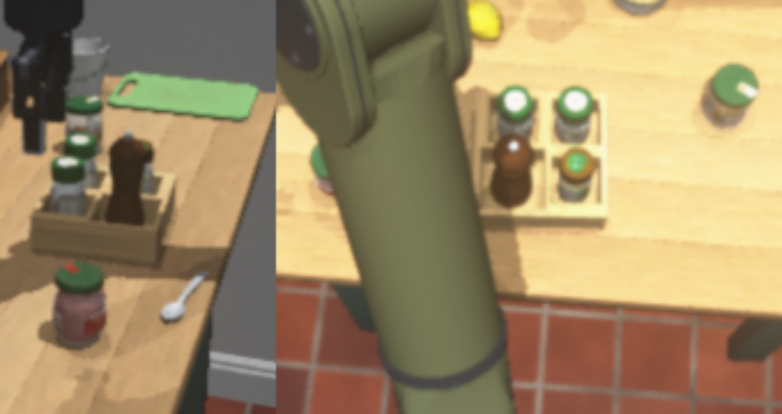

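All four stand upright in their wells. The knob is at height 166.5, so the mill is on its floor, and the gripper is clear of everything. Handing in.

```bash
python3 -c "
from station import bot
print(bot.close_job())"
```

```text
the job is handed in; nothing more can be done
None
```

I handed the job in at about 25 s: the mill stands in the big well and the three spice jars in the small wells, all upright and within about 4 mm of their well centres by camera (brown jar's height not measured, as the mill hid it from the side). The jam jar, honey jar and caddy were not touched. The hand-in returned no verdict.

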